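# Turn a junction-box cover over against a stop

### The job

Gently turn the grey box cover over with pushes alone, without gripping or lifting it: push it along the bench against the steel stop until it tips up and leans on the stop, standing on the edge that was nearest the robot, then push its upper edge back towards the robot from behind so that it falls over. Leave it lying flat on the bench in front of the stop with its hollow inside facing up, and do not disturb the lamp holder, the masking tape or the jar.

Things in the scene. Friction and masses are not known exactly. Their poses are not given: they have to be found in the camera images.
- cover_mid (a point): centre of the loose grey plastic junction-box cover, a shallow pan 110 mm (its x) by 130 mm (its y) by 10 mm thick (its z), 0.14 to 0.28 kg. It starts flat with its closed smooth face up, rim down, up to 30 mm in front of the stop, turned up to 0.2 rad from square to it. Its z axis points out of the closed face: up at the start, down when turned over. Lying flat this point is 5 mm above the bench
- cover_near (a point): middle of the cover's 130 mm edge nearest the robot at the start (55 mm from the centre along the cover's -x), half-way through the thickness. Pushed at this edge the far edge climbs the stop; with this edge at the toe the cover leans stably at about 70 degrees, its upper 25 mm above the stop. A push of 6 N is enough
- cover_far (a point): middle of the cover's opposite 130 mm edge, the one nearest the stop at the start (55 mm from the centre along the cover's +x), half-way through the thickness; about 100 mm up when the cover leans on the stop
- stop: polished slippery steel stop screwed to the bench, 200 mm wide (its y), front facing its -x, towards the robot. Origin on the bench, middle of the front's toe. The front curves up from the toe, at 57 degrees at first and 80 at its top edge, through points 9, 18, 25 and 29 mm behind the toe at heights 14, 32, 52 and 76 mm (top edge); sheet 4 mm thick. Behind: base plate to 78 mm from the toe, gussets to 50 mm high
- lamp_holder: brass-coloured lamp holder with cream rim, standing, 37 mm across and 47 mm high, beside the stop; origin under its centre; leave alone
- masking_tape: roll of masking tape lying flat, 90 mm across and 25 mm high, beside the stop; origin under its centre; leave alone
- jar: glass jar of nuts, 69 mm across and 98 mm high, behind and to one side of the stop; origin under its centre; leave alone
There are look-alikes about, which are no part of the job. Leave any brown, green or purple look-alike of the part that bears cover_mid alone.

How it is judged:
By the outcome, as a careful person would: the job done as asked, in the order asked, and still so for the second after the job is handed in, with the robot touching nothing.
It also fails if it takes over 54 s, if anything falls off the work surface, if the arm or the gripper's body presses on something with over 40 N, if the wrist force passes 120 N, or if a joint passes its speed limit or range.

### The arm

A 6-joint arm with a two-finger parallel gripper is mounted at the origin on a cart in front of the work surface, level with it; the furniture and walls round the work are solid. World frame = base frame: x ahead of the robot, y to its left, z up, the work surface at z = 0. Lengths are in m, angles in degrees, forces in N, time in s.
With the tool pointing down it reaches from about 0.425 to 0.925 m from the base axis. Payload 12.5 kg.
Tool frame: the origin (TCP) lies on the mounting face of the last link; the fingertips stand 173 mm ahead of it and the grasp point (between the pads) lies 155 mm ahead of it; z points along the fingers, y is the line along which they close (so a half turn about z gives the same grasp; the last joint's range is limited). The gripper opens to 85 mm and grips with 20 to 120 N. Pads are 22 mm wide; open, the fingers measure 114 mm over their backs; the gripper's body (76 mm by 85 mm) begins 54 mm behind the grasp point. The pads swing forward as they close: fully open they stand 13 mm farther back than shut.
Start: joints at [-71.941, 28.126, 89.318, -0, 62.55, -6.05], TCP at [0.255, -0.57, 0.405] pointing down, gripper open.
Joint ranges: [-177.58, 177.58], [-47.91, 125.51], [2.72, 160], [-65.01, 245.01], [3.68, 167.84], [-153.87, 153.87]. Speed limits (degrees/s): [127.2, 127.2, 159.86, 180, 180, 180].

### API

Orientations are given as a 3x3 rotation matrix whose columns are the frame's x, y, z axes.
In Python, from bench import arm, monitor, imaging, workorder gives the robot as it stands. Calls block until the motion is done:
- arm.goto(position, orientation): joint-space move of the TCP to a pose.
- arm.move_linear(position, rot=None, max_speed=0.15, force_limit=None): straight line of the TCP; rot=None keeps the orientation; max_speed is the mean speed in m/s. With force_limit (N) it stops when the force on the tool has changed by that much, and returns True; else False.
- arm.goto_joints(angles): joint-space move.
- arm.move_gripper(opening, grasp_force=None): opening from 0.0 (shut) to 1.0 (fully open); grasp_force is the grip in N (None keeps the last); returns when the fingers have stopped.
- arm.wait(seconds).
- arm.inverse_kinematics(position, orientation): joint angles nearest the present ones, or None.
- monitor.read_state(): the state.
- imaging.snapshot(name): name is "side" or "top"; returns a dict with "img" (384x512x3 uint8, red, green, blue), "K" (3x3 intrinsics, pixels), "k1" (the pictures are not rectified: a ray, as slopes to the right and down, at radius r is drawn at 1 + k1 r^2 times it, then the intrinsics apply), "extrinsics" (4x4, takes a point from camera to world coordinates). Camera axes: x right, y up, looking along -z (the intrinsics and any distortion apply to the point x, -y, -z); pixel columns grow to the right and rows downward; lengths in m; the calibration is good to about 2 mm. A picture is of the moment at which its call begins. There is no depth.
A pose or a line that the arm cannot do raises arm.IKError and nothing moves.
- workorder.job_done(): hands the job in; it is judged then, once.
The state is a dict: "time_s": time; "qpos": joint angles; "dq": joint speeds; "joint_efforts": joint torques, N m; "ee_pos": TCP position; "ee_rot": TCP orientation; "contact_force": force on the tool from outside, world axes, zero at the start; "torque": the same for the moment, N m; "finger_gap": opening from 0.0 (shut) to 1.0 (fully open); "grasp_force": force on a finger pad.
Only numpy, scipy, OpenCV 4.12 (cv2) and the standard library are available. Lean on these libraries where they do the work, as an engineer would, in place of code of your own. Each camera call takes 0.05 s, during which the arm holds its last target. There are 200 camera calls.

## Working session

There is one attempt and no reset: what is moved stays moved. The work goes in short steps, each a Python script; the robot and the scene stay as the last script left them, time stands still between calls to the robot, and variables do not carry over. Pictures are saved under pics/ and viewed, at most 10 in all, crops included, and the job is handed in when it is done.

```bash
mkdir -p pics
cat > h.py <<'E'
import numpy as np, cv2
from bench import arm, monitor, imaging, workorder
def snap(n,f):
    s=imaging.snapshot(n); cv2.imwrite('pics/'+f,s['img'][:,:,::-1]); return s
def ray(s,u,v):
    K=s['K'];E=np.array(s['extrinsics'])
    d=np.array([(u-K[0][2])/K[0][0],(v-K[1][2])/K[1][1]]);p=d.copy()
    for _ in range(20): p=d/(1+s['k1']*(p@p))
    return E[:3,3],E[:3,:3]@np.array([p[0],-p[1],-1])
def at(s,u,v,z):
    o,d=ray(s,u,v); return o+d*(z-o[2])/d[2]
def proj(s,P):
    K=s['K'];E=np.array(s['extrinsics'])
    c=E[:3,:3].T@(np.array(P)-E[:3,3]); p=np.array([c[0],-c[1]])/-c[2]; p=p*(1+s['k1']*(p@p))
    return K[0][0]*p[0]+K[0][2],K[1][1]*p[1]+K[1][2]
E
python3 - <<'E'
from h import *
import pickle
d={n:snap(n,n+'0.png') for n in('top','side')}
pickle.dump(d,open('s0.pkl','wb'))
for n in d: print(n,d[n]['K'],d[n]['k1'],d[n]['extrinsics'])
a=cv2.imread('pics/top0.png');cv2.imwrite('pics/top0b.png',cv2.resize(a,(800,600),interpolation=3))
a=cv2.imread('pics/side0.png');cv2.imwrite('pics/side0b.png',cv2.resize(a,(800,600),interpolation=3))
print(monitor.read_state()['time_s'],monitor.read_state()['ee_rot'])
E
```

```text
top [[441.35416625   0.         253.85243089]
 [  0.         441.35416625 192.75624349]
 [  0.           0.           1.        ]] -0.03156672287282997 [[ 1.75824918e-02  9.80404316e-01 -1.96209668e-01  3.64350656e-01]
 [-9.99838919e-01  1.79479636e-02  8.46105828e-05  1.87623843e-02]
 [ 3.60451656e-03  1.96176574e-01  9.80561961e-01  1.02828176e+00]
 [ 0.00000000e+00  0.00000000e+00  0.00000000e+00  1.00000000e+00]]
side [[362.8968703    0.         252.38800538]
 [  0.         362.8968703  186.88152715]
 [  0.           0.           1.        ]] -0.008364935344562995 [[-0.95720244  0.19106916 -0.21738461  0.36434754]
 [-0.28941749 -0.63452805  0.71666706  0.68934101]
 [-0.00100365  0.74891036  0.66267055  0.65405574]
 [ 0.          0.          0.          1.        ]]
0.1 [[ 9.12757392e-01  4.08501966e-01 -2.95541712e-04]
 [ 4.08502060e-01 -9.12756943e-01  9.11408167e-04]
 [ 1.02554278e-04 -9.52623940e-04 -9.99999541e-01]]
```

View pics/top0b.png

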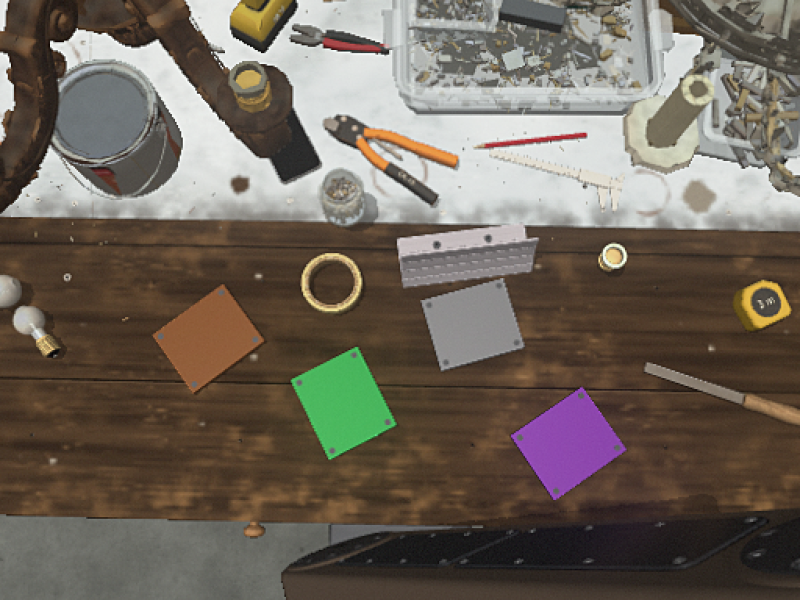

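View pics/side0b.png

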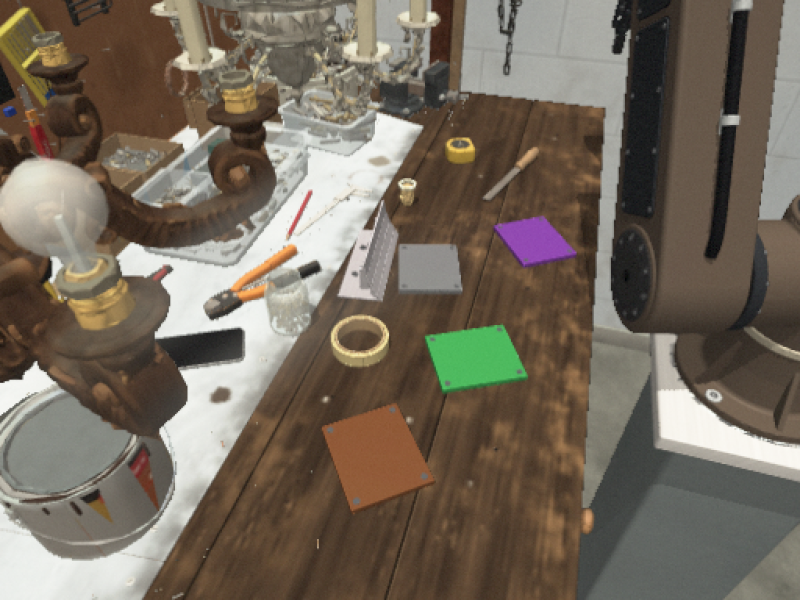

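The top view shows the grey cover with corners near (422,302), (503,280), (523,347) and (441,370). The stop's toe runs from about (403,287) to (535,270). The tape is at (332,283), the lamp holder at (613,257) and the jar at (343,195). I'll enlarge the area for finer readings.

Run:
```python
import cv2
a=cv2.imread('pics/top0.png')[135:245,240:350]
cv2.imwrite('pics/c1.png',cv2.resize(a,(600,600),fx=0,fy=0,interpolation=cv2.INTER_CUBIC)[:600])
```

```text
(no output)
```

View pics/c1.png

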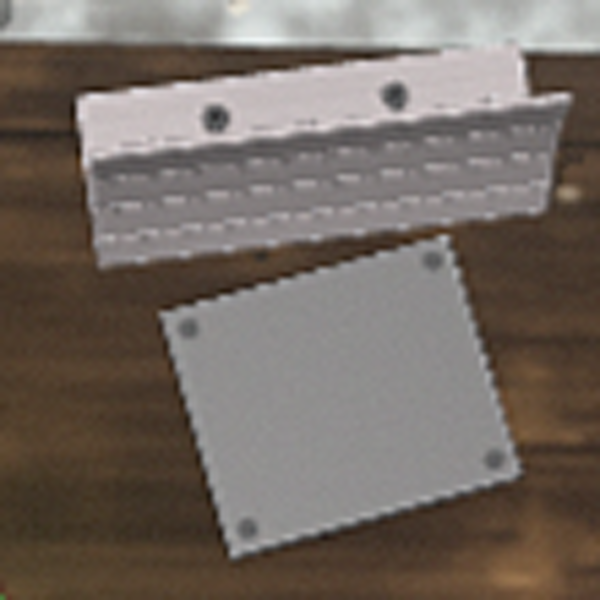

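The crop puts the cover corners at (162,313), (448,236), (522,472) and (232,557). The toe ends are at (100,267) and (547,210), and the top edge ends at (92,160) and (572,95).

Run:
```python
from h import *
import pickle
s=pickle.load(open('s0.pkl','rb'))['top']
f=lambda u,v,z: at(s,240+u/5.4545-.4,135+v/5.4545-.4,z)
C=[f(*p,.01) for p in[(162,313),(448,236),(522,472),(232,557)]]
T=[f(100,267,0),f(547,210,0)]; U=[f(92,160,.076),f(572,95,.076)]
for n,p in zip('C0 C1 C2 C3 T0 T1 U0 U1'.split(),C+T+U): print(n,p.round(4))
n=lambda a,b:round(float(np.linalg.norm(a-b)),4)
print(n(C[0],C[1]),n(C[1],C[2]),n(C[2],C[3]),n(C[3],C[0]),n(*T),n(*U))
dirn=lambda a,b:np.degrees(np.arctan2(*( (b-a)[[0,1]]*[1,1])))
print('stop yaw',[np.degrees(np.arctan2((a-b)[1],(a-b)[0]))-90 for a,b in(T,U)],'cover',[np.degrees(np.arctan2((a-b)[1],(a-b)[0]))-90 for a,b in((C[0],C[1]),(C[3],C[2]))], [np.degrees(np.arctan2((a-b)[1],(a-b)[0])) for a,b in((C[0],C[3]),(C[1],C[2]))])
print('cov mid',sum(C)/4,'toe mid',sum(T)/2)
for nm,p,z in(('lamp',(613,257),.047),('tape',(332,283),.0125),('jar',(343,190),.09)): print(nm,at(s,p[0]*.64,p[1]*.64,z))
```

```text
C0 [ 0.5706 -0.0177  0.01  ]
C1 [ 0.6071 -0.1417  0.01  ]
C2 [ 0.5042 -0.172   0.01  ]
C3 [ 0.4658 -0.0484  0.01  ]
T0 [0.5927 0.0093 0.    ]
T1 [ 0.622  -0.1871  0.    ]
U0 [0.6205 0.014  0.076 ]
U1 [ 0.652  -0.1833  0.076 ]
0.1293 0.1072 0.1294 0.1092 0.1986 0.1998
stop yaw [np.float64(8.49817354050056), np.float64(9.05359615655901)] cover [np.float64(16.372361356782235), np.float64(17.260556293030433)] [np.float64(16.36113726710751), np.float64(16.442868907656116)]
cov mid [ 0.53693868 -0.0949509   0.01      ] toe mid [ 0.6073611  -0.08888956  0.        ]
lamp [ 0.63307234 -0.29956892  0.047     ]
tape [0.59381619 0.11676854 0.0125    ]
jar [0.71336017 0.09850315 0.09      ]
```

Sizes check out: edges 129 and 108 mm, stop 199 mm. I'll approach with open fingers square to the stop, touch the bench lightly to find the tip height, then push.

```bash
cat >> h.py <<'E'
a=np.radians(8.8); ex=np.array([np.cos(a),np.sin(a),0]); ey=np.array([-np.sin(a),np.cos(a),0]); TOE=np.array([.6078,-.0889,0])
R=np.column_stack([ex,-ey,[0,0,-1]])
P=lambda x,y,z: TOE+x*ex+y*ey+np.array([0,0,z])
def st():
    s=monitor.read_state(); p=s['ee_pos']-TOE; print('t %.2f stop-frame %s F %s gap %.2f'%(s['time_s'],np.round([p@ex,p@ey,p[2]],4),np.round(s['contact_force'],2),s['finger_gap']))
E
python3 - <<'E'
from h import *
arm.goto(P(-.160,.001,.22),R); st()
arm.move_linear(P(-.160,.001,.182),max_speed=.1); st()
print(arm.move_linear(P(-.160,.001,.152),max_speed=.02,force_limit=3)); st()
E
```

```text
t 2.02 stop-frame [-0.1599  0.0004  0.2202] F [ 0.08 -1.07  0.05] gap 1.00
t 2.55 stop-frame [-0.16    0.0007  0.182 ] F [-1.03  0.99  0.18] gap 1.00
True
t 3.58 stop-frame [-0.16    0.001   0.1602] F [-0.75 -0.43  9.  ] gap 1.00
```

Run:
```python
from h import *
arm.move_linear(P(-.160,.001,.1615),max_speed=.03)
print(arm.move_linear(P(-.125,.001,.1615),max_speed=.04,force_limit=15)); st()
for x in(-.10,-.07,-.045,-.03,-.019):
    r=arm.move_linear(P(x,.001,.1615),max_speed=.04,force_limit=15); print(r);st()
    if r: break
s=snap('side','s1.png');t=snap('top','t1.png')
A=np.hstack([cv2.resize(cv2.imread('pics/s1.png')[100:230,190:320],(400,400)),cv2.resize(cv2.imread('pics/t1.png')[120:250,240:370],(400,400))])
cv2.imwrite('pics/v1.png',A)
```

```text
False
t 4.86 stop-frame [-0.125   0.0009  0.1615] F [ 0.66 -0.82  0.8 ] gap 1.00
False
t 5.63 stop-frame [-0.0998  0.001   0.1615] F [-0.39  0.82 -0.62] gap 1.00
False
t 6.53 stop-frame [-0.0699  0.001   0.1616] F [0.21 0.03 0.77] gap 1.00
False
t 7.31 stop-frame [-0.045   0.0011  0.1615] F [0.09 0.21 0.71] gap 1.00
False
t 7.83 stop-frame [-0.0298  0.001   0.1615] F [ 0.88 -0.53 -0.03] gap 1.00
False
t 8.26 stop-frame [-0.0192  0.001   0.1615] F [-5.59 -1.38  3.64] gap 1.00
```

View pics/v1.png

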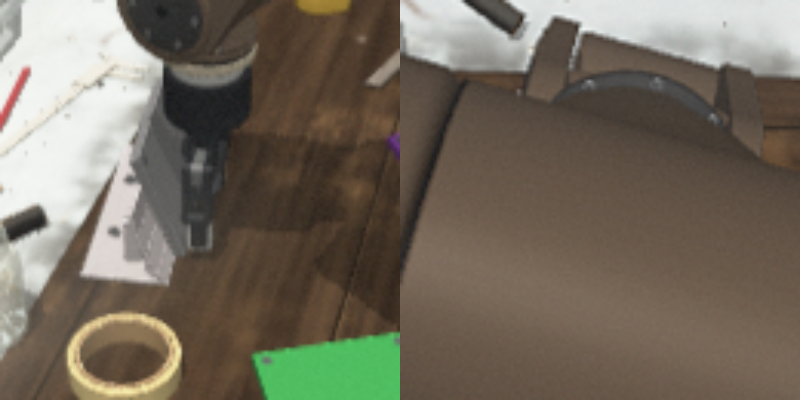

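The side view shows the cover tipped up against the stop and the fingers at its foot. The arm hides it from above, so I'll retreat straight back, rise and look.

Run:
```python
from h import *
arm.move_linear(P(-.03,.001,.1615),max_speed=.03);st()
arm.move_linear(P(-.12,.001,.175),max_speed=.15)
s=snap('side','s2.png')
arm.move_linear(P(-.12,.001,.32),max_speed=.25);st()
t=snap('top','t2.png')
A=np.hstack([cv2.resize(cv2.imread('pics/s2.png')[110:210,190:290],(400,400)),cv2.resize(cv2.imread('pics/t2.png')[120:220,240:340],(400,400))])
cv2.imwrite('pics/v2.png',A)
import pickle;pickle.dump((s,t),open('s2.pkl','wb'))
```

```text
t 8.88 stop-frame [-0.0299  0.0009  0.1616] F [-0.61  1.47  0.22] gap 1.00
t 10.42 stop-frame [-0.12    0.0012  0.3192] F [-0.06  0.6  -0.4 ] gap 1.00
```

View pics/v2.png

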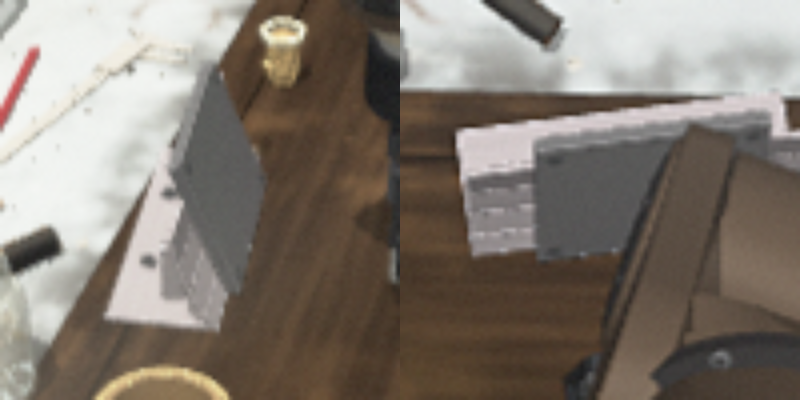

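The cover leans squarely on the stop with its foot at the toe and its smooth face towards the robot. Its upper left corner is at side crop (180,180) and top crop (538,150). Next I'll go over it and push back from behind.

Run:
```python
from h import *
import pickle
s,t=pickle.load(open('s2.pkl','rb'))
o,d=ray(s,190+180/4-.4,110+180/4-.4);o2,d2=ray(t,240+138/4-.4,120+150/4-.4)
k=np.linalg.lstsq(np.column_stack([d,-d2]),o2-o,rcond=None)[0]
p=(o+k[0]*d+o2+k[1]*d2)/2; gap=np.linalg.norm(o+k[0]*d-o2-k[1]*d2); q=p-TOE
print('top left corner',q@ex,q@ey,p[2],'gap',gap)
assert .085<p[2]<.12 and 0<q@ex<.06
arm.move_linear(P(.088,.0,.32),max_speed=.2)
print(arm.move_linear(P(.088,.0,.25),max_speed=.12,force_limit=6));st()
snap('side','s3.png')
for x in(.05,.03,.01,-.005,-.02):
    r=arm.move_linear(P(x,0,.25),max_speed=.06,force_limit=10);print(r);st()
    if r:break
arm.wait(.5);snap('side','s4.png')
A=np.hstack([cv2.resize(cv2.imread('pics/s%d.png'%i)[100:230,190:320],(400,400)) for i in(3,4)])
cv2.imwrite('pics/v3.png',A)
```

```text
top left corner 0.0322555920497166 0.0601016554996423 0.09364204088170686 gap 0.0030085328507793475
False
t 12.39 stop-frame [ 8.820e-02 -1.000e-04  2.507e-01] F [ 0.25  0.19 -0.35] gap 1.00
False
t 13.22 stop-frame [ 5.020e-02 -1.000e-04  2.502e-01] F [ 0.48  0.46 -0.05] gap 1.00
False
t 13.71 stop-frame [ 2.990e-02 -1.000e-04  2.502e-01] F [-0.39  0.32 -0.04] gap 1.00
False
t 14.19 stop-frame [ 9.900e-03 -1.000e-04  2.502e-01] F [0.4  0.69 0.44] gap 1.00
False
t 14.59 stop-frame [-5.200e-03 -1.000e-04  2.501e-01] F [-0.28 -0.77 -0.34] gap 1.00
False
t 14.99 stop-frame [-2.020e-02 -1.000e-04  2.501e-01] F [ 0.43  0.61 -0.87] gap 1.00
```

View pics/v3.png

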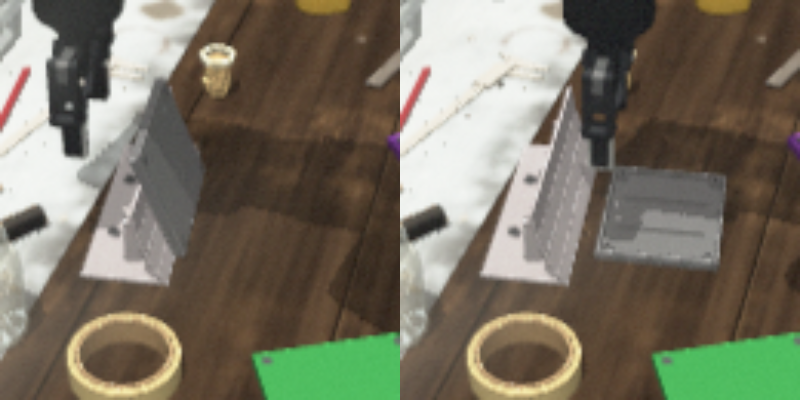

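The cover now lies flat in front of the stop, hollow side up, and nothing else has moved. I'll raise the arm clear, check from above and hand in.

Run:
```python
from h import *
arm.move_linear(P(-.02,0,.36),max_speed=.2)
arm.goto([0.255,-0.57,0.405],R); st()
snap('top','t5.png');s=snap('side','s5.png')
A=np.hstack([cv2.resize(cv2.imread('pics/s5.png')[100:230,190:320],(400,400)),cv2.resize(cv2.imread('pics/t5.png')[100:260,180:340+60],(400,291)) if 0 else cv2.resize(cv2.imread('pics/t5.png')[90:310,190:410],(400,400))])
cv2.imwrite('pics/v5.png',A)
```

```text
t 18.34 stop-frame [-0.4214 -0.4212  0.4049] F [-0.35  0.33 -0.13] gap 1.00
```

View pics/v5.png

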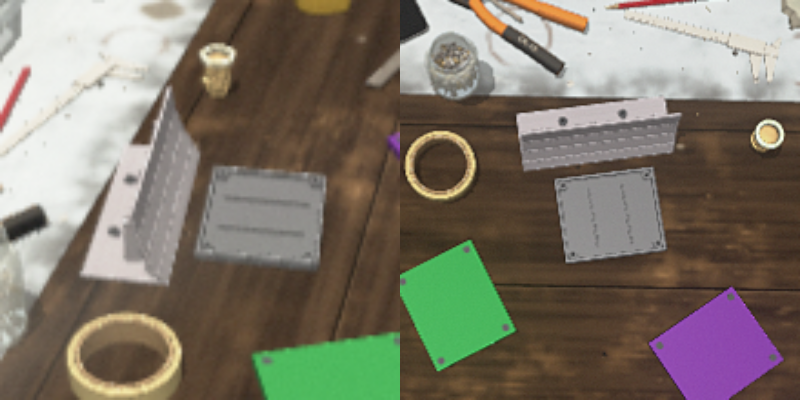

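Both views confirm it: the cover is flat and hollow up in front of the stop, around (610,215) in the top crop. The tape, lamp holder, jar and look-alikes are undisturbed.

```bash
python3 -c "
from h import *
print(workorder.job_done())"
```

```text
the job is handed in; nothing more can be done
None
```

The grey cover is turned over by pushes alone and lies flat, hollow side up, in front of the stop; the lamp holder, tape and jar are undisturbed, and I handed the job in at about 18 s of the 54 s allowed.

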